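Uncover the dust extractor's console and start it

TASK

Start the carving shop's dust extractor: push its key guard up the sloping console until the wide ends of the keyhole slots meet the stud heads, lift it off without forcing it, and lay it feet down and lengthwise in the middle of the plywood board. Then press the round key, the square key and the bar key in that order, one at a time, each fully home for a moment and then let up. Leave the cross-shaped key alone and do not bump or topple the standing figurine.

Things in the scene. Friction and masses are not known exactly. Their poses are not given: they have to be found in the camera images.
- panel_mid (a point): Middle of the sloping grey key panel, 250 mm wide (y) by 170 mm up the slope; 75 mm above the bench, low edge to the robot's side. Axes are level: x to the high back edge, y along the width, z up. The face slopes 0.35 rad: up-slope is (cos 0.35, 0, sin 0.35), the outward normal (-sin 0.35, 0, cos 0.35) in these axes.
- guard_grip (a point): Centre of the guard's black handle bar, 74 mm long (y), 14 mm thick (x), 16 mm high, on a post at each end; 54 mm above the guard's foot undersides, 26 mm above its sheet. Axes: the guard's own, x up-slope while it hangs, z out of the face. To free it, slide it 27 mm (+-4) up-slope along the face, then lift it straight off along the normal; 40 mm of lift clears the studs.
- board_top (a point): Centre of the top of a plywood board fixed to the bench, 160 mm (x) by 260 mm (y, its length), 12 mm thick; x, y its edges, z up. The guard laid lengthwise has its own y along this y.
- guard: The guard, loose, 0.2 to 0.4 kg: a bridge 100 (x) by 228 mm (y), 4 mm sheet (clear middle, aluminium ends), top 28 mm above the undersides of its two feet (at the y ends). Origin mid-way between the feet at their undersides. Keyhole slots along x at y = +-92 mm: narrow part 11 mm wide, x = 0 to +20; wide part 28 mm square, x = -28 to 0. It hangs with the studs at x = +13.
- figurine_mid (a point): Standing plaster figurine, 157 mm tall on a round wooden foot 76 mm across, 0.3 kg, loose; this point is on its axis, 70 mm above the bench, z up.
- key_round_top (a point): Centre of the top of the black key whose outline is round, 26 mm across. Four black keys stand in one level row under the guard, 42 mm apart, in any order from left to right; tops 14 mm above the panel face. z is the outward face normal, x up-slope; it is pressed along -z.
- key_round (a joint): How far the round key is pressed, m: 0 up, 0.006 fully home. Spring: begins to move at 1.4 N, home at 5 N (its pin included), comes up by itself.
- key_square_top (a point): Centre of the top of the black key whose outline is square, 24 mm. Four black keys stand in one level row under the guard, 42 mm apart, in any order from left to right; tops 14 mm above the panel face. z is the outward face normal, x up-slope; it is pressed along -z.
- key_square (a joint): How far the square key is pressed, m: 0 up, 0.006 fully home. Spring: begins to move at 1.4 N, home at 5 N (its pin included), comes up by itself.
- key_bar_top (a point): Centre of the top of the black key whose outline is a narrow bar, 36 mm (up-slope) by 12 mm. Four black keys stand in one level row under the guard, 42 mm apart, in any order from left to right; tops 14 mm above the panel face. z is the outward face normal, x up-slope; it is pressed along -z.
- key_bar (a joint): How far the bar key is pressed, m: 0 up, 0.006 fully home. Spring: begins to move at 1.4 N, home at 5 N (its pin included), comes up by itself.
- key_cross_top (a point): Centre of the top of the black key whose outline is a plus-shaped cross, arms 32 mm long and 11 mm wide; not to be pressed. Four black keys stand in one level row under the guard, 42 mm apart, in any order from left to right; tops 14 mm above the panel face. z is the outward face normal, x up-slope; it is pressed along -z.
- key_cross (a joint): How far the cross key is pressed, m: 0 up, 0.006 fully home. Spring: begins to move at 1.4 N, home at 5 N (its pin included), comes up by itself.
- console: Fixed grey desk box, on the left or right of the bench, the board on the other side. Origin under its middle at bench height, x level to its high back edge, z up.
- pin_round (a joint): Tell-tale of the round key, a 6 mm steel pin in the panel 28 mm up-slope of the key, not to be touched: 0 standing out, about 0.005 (m) sunk. The key pushes it in with itself on its first press, and it stays in.
- pin_square (a joint): Tell-tale of the square key, a 6 mm steel pin in the panel 28 mm up-slope of the key, not to be touched: 0 standing out, about 0.005 (m) sunk. The key pushes it in with itself on its first press, and it stays in.
- pin_bar (a joint): Tell-tale of the bar key, a 6 mm steel pin in the panel 28 mm up-slope of the key, not to be touched: 0 standing out, about 0.005 (m) sunk. The key pushes it in with itself on its first press, and it stays in.
- pin_cross (a joint): Tell-tale of the cross key, a 6 mm steel pin in the panel 28 mm up-slope of the key, not to be touched: 0 standing out, about 0.005 (m) sunk. The key pushes it in with itself on its first press, and it stays in.
- stud_heads: Heads of two steel studs that stand square on the panel face 15 mm up-slope of its middle and 92 mm to either side (y): shank 8 mm across, head 18 mm across and 4 mm thick, its underside 30 mm off the face. Origin at the panel's middle; x up-slope, z the outward normal.
There are look-alikes about, which are no part of the job. What is shaped like the guard but turquoise is not meant.

How it is judged (in metres and radians):
On the way, in this order (a step that is already met when the one before it is completed fails the run):
1. the guard is lifted clear of the console's studs (distance between guard_grip and panel_mid above 0.11 m), for 0.1 s.
2. the guard lies feet down, lengthwise on the plywood board, let go (horizontal distance between guard_grip and board_top below 0.045 m and z of guard_grip in the frame of board_top between 0.046 and 0.062 m and angle between guard_grip's own z axis and vertical below 0.1 rad and angle between the y axis of guard_grip and the y axis of board_top, either way round below 0.3 rad and contact force between guard and the fingers below 0.2 N), for 0.2 s.
3. the round key alone is pressed home, with the guard lying on the board (value of joint key_round above 0.0045 m and value of joint each of key_square, key_bar, key_cross below 0.002 m and horizontal distance between guard_grip and board_top below 0.045 m and z of guard_grip in the frame of board_top between 0.046 and 0.062 m and angle between guard_grip's own z axis and vertical below 0.1 rad and angle between the y axis of guard_grip and the y axis of board_top, either way round below 0.3 rad), for 0.1 s.
4. the square key alone is pressed home, with the guard lying on the board (value of joint key_square above 0.0045 m and value of joint each of key_round, key_bar, key_cross below 0.002 m and horizontal distance between guard_grip and board_top below 0.045 m and z of guard_grip in the frame of board_top between 0.046 and 0.062 m and angle between guard_grip's own z axis and vertical below 0.1 rad and angle between the y axis of guard_grip and the y axis of board_top, either way round below 0.3 rad), for 0.1 s.
5. the bar key alone is pressed home, with the guard lying on the board (value of joint key_bar above 0.0045 m and value of joint each of key_round, key_square, key_cross below 0.002 m and horizontal distance between guard_grip and board_top below 0.045 m and z of guard_grip in the frame of board_top between 0.046 and 0.062 m and angle between guard_grip's own z axis and vertical below 0.1 rad and angle between the y axis of guard_grip and the y axis of board_top, either way round below 0.3 rad), for 0.1 s.
At the end, for the whole second after the job is handed in: The guard rests let go on its feet on the board (handle within 45 mm of the board's centre, tilt under 0.1 rad, lengthwise within 0.3 rad); all keys are up (under 2 mm); the pins of the round, square and bar keys are in (over 3 mm), the cross key's is out (all of step 2 and linear speed of guard below 0.02 m/s and value of joint each of key_round, key_square, key_bar, key_cross below 0.002 m and value of joint each of pin_round, pin_square, pin_bar above 0.003 m and value of joint pin_cross below 0.003 m); the robot touches nothing.
It fails at once if the square key's pin goes in before the round key's, or the bar key's before the square key's (keys pressed out of order) ((value of joint pin_square above 0.003 m and value of joint pin_round below 0.003 m) or (value of joint pin_bar above 0.003 m and value of joint pin_square below 0.003 m)).
It fails at once if the cross-shaped key is pressed (over 3 mm) (value of joint key_cross above 0.003 m).
It fails at once if two keys are down at once (over 3 mm) (value of joint each of key_round, key_square above 0.003 m or value of joint each of key_round, key_bar above 0.003 m or value of joint each of key_square, key_bar above 0.003 m).
It fails at once if the guard is forced against the stud heads (over 25 N) (contact force between guard and stud_heads above 25 N).
It fails at once if the figurine is shoved over 30 mm or tipped over 0.4 rad (distance of figurine_mid from where it was at the start of the episode above 0.03 m or angle between figurine_mid's own z axis and vertical above 0.4 rad).
It also fails if it takes over 72 s, if anything falls off the work surface, if the arm or the gripper's body presses on something with over 40 N, if the wrist force passes 120 N, or if a joint passes its speed limit or range.

ROBOT

A 6-joint arm with a two-finger parallel gripper is mounted at the origin on the work surface. World frame = base frame: x ahead of the robot, y to its left, z up, the work surface at z = 0. Lengths are in m, angles in degrees, forces in N, time in s.
With the tool pointing down it reaches from about 0.25 to 0.775 m from the base axis. Payload 8.9 kg.
Tool frame: the origin (TCP) lies on the mounting face of the last link; the fingertips stand 173 mm ahead of it and the grasp point (between the pads) lies 155 mm ahead of it; z points along the fingers, y is the direction in which the jaws open and shut (so a half turn about z gives the same grasp; the last joint's range is limited). The gripper opens to 85 mm and grips with 20 to 120 N. Pads are 22 mm wide; open, the fingers measure 114 mm over their backs; the gripper's body (76 mm by 85 mm) begins 54 mm behind the grasp point. The pads swing forward as they close: fully open they stand 13 mm farther back than shut.
Start: joints at [-76.965, 16.656, -8.789, 64.555, 0, 82.019], TCP at [0.188, -0.49, 0.405] pointing down, gripper open.
Joint ranges: [-144.48, 144.48], [-52.06, 99.96], [-74.48, 78.29], [-112.23, 115.85], [-86.99, 84.42], [-180, 180]. Speed limits (degrees/s): [127.2, 127.2, 159.86, 180, 180, 180].

INTERFACE

Orientations are given as [roll, pitch, yaw] about the fixed x, y, z axes, in that order (R = Rz(yaw) Ry(pitch) Rx(roll)).
In Python, from station import * gives the robot as it stands.
- The arm moves only by the tool arm_command, never from a script. Its argument "steps" is a list of rows, each a list of 3 entries, a list of its own where there are three numbers: the shift along the tool's x, y, z in m, then the turn about the tool's z in rad, then the opening in per cent of the stroke, from 0 (shut) to 100 (fully open). In form: [[[dx, dy, dz], spin, gripper], ...]. A call has 1 to 12 rows; each row is the pose to reach, as a shift and turn from the pose measured when the call began, along the tool's axes at that moment; what a row does not reach only later rows make up. A row lasts 1/8 s, in which the tool goes at most 62.5 mm and 10.7 degrees, less where a joint would pass 70% of its speed; a pose out of reach is approached as far as the arm can. A call with a gripper value outside its range is refused whole. The fingers move at their own pace and stop on an object; "grip_force" is the grip in N (left out, the last holds). Time passes only in rows, so rows that repeat a pose let the fingers close. It gives the time, the measured TCP pose, the force and the opening at its end, in the units of the state.
- sense(): the state, without advancing time (a new reading comes with each control period).
- read_camera(name): name is "side" or "top" or "wrist"; returns the picture (400x640x3 uint8, red, green, blue); there is no depth.
- camera_info(name): a dict with "intrinsics" (3x3 intrinsics, pixels), "camera_from_world" (4x4, takes a point from world to camera coordinates); the wrist camera has in their place "tool_from_camera" (4x4, takes a point from camera to tool coordinates, whose origin is the TCP and whose axes are the flange's). Camera axes: x right, y down, z forward; pixel columns grow to the right and rows downward; lengths in m; the calibration is good to about 2 mm. A picture is of the moment at which its call begins: read the wrist's pose just before it. camera_info takes no time and is no camera call.
- close_job(): hands the job in, once; it reports no verdict.
The state is a dict: "clock": time; "joint_pos": joint angles; "joint_velocities": joint speeds; "effort": joint torques, N m; "position": TCP position; "tcp_rot": TCP orientation; "ft_force": force on the tool from outside, world axes, zero at the start; "ft_torque": the same for the moment, N m; "grip_width": opening from 0.0 (shut) to 1.0 (fully open).
Only numpy, scipy, OpenCV 4.12 (cv2) and the standard library are available. Lean on these libraries where they do the work, as an engineer would, in place of code of your own. Each camera call takes 0.05 s, during which the arm holds its last target. There are 200 camera calls.

## Working session

There is one attempt and no reset: what is moved stays moved. The work goes in short steps, Python scripts to look and compute and a tool call to move; the robot and the scene stay as the last step left them, time stands still between calls to the robot, and variables do not carry over. Pictures are saved under pics/ and viewed, about 8 in all and at most 12, crops included, and the job is handed in when it is done.

Besides the shell and the picture viewer there is one more tool, called after "Call:" in YAML: its name, and indented under it one key for each argument. arm_command: Moves the arm, as the interface text tells. Its arguments: {"type":"object","properties":{"steps":{"type":"array"},"grip_force":{"type":"number"}},"required":["steps"]}

```bash
mkdir -p pics; ls; python3 - <<'E'
from station import *
import cv2,numpy as np
s=sense();print(s)
for n in("top","side"):
    cv2.imwrite(f"pics/{n}0.png",read_camera(n)[:,:,::-1])
    c=camera_info(n);print(n,c)
print(camera_info("wrist"))
E
```

```text
pics
{'clock': 0.0, 'joint_pos': array([-7.69657749e+01,  1.66882509e+01, -8.83051390e+00,  6.45539604e+01,
        2.08845998e-04,  8.20187904e+01]), 'joint_velocities': array([-0.02320214, -0.02110646,  0.05939115,  0.03157554, -0.10981268,
        0.09305042]), 'effort': array([-1.30499127e-03, -5.37144291e+01,  3.31366575e+01,  1.61455903e-02,
       -1.08689819e-04,  5.51870997e-06]), 'position': array([ 0.18823266, -0.48987233,  0.40414192]), 'tcp_rot': array([-1.79928008e+02, -1.03046069e-02,  2.10154280e+01]), 'ft_force': array([ 0.07792988, -0.90863852,  0.87010273]), 'ft_torque': array([ 0.00284066, -0.00439678, -0.02248471]), 'grip_width': 0.9946800870995872}
top {'intrinsics': array([[455.58096271,   0.        , 314.41400784],
       [  0.        , 455.58096271, 201.39265943],
       [  0.        ,   0.        ,   1.        ]]), 'camera_from_world': array([[-0.00520926, -0.99985302, -0.01633421,  0.05395824],
       [-0.99789509,  0.00625354, -0.0645468 ,  0.5064613 ],
       [ 0.06463946,  0.01596358, -0.99778099,  1.3683553 ],
       [ 0.        ,  0.        ,  0.      
[... 389 characters left out ...]
    [ 4.65926203e-01, -7.08231288e-01, -5.30397225e-01,
         9.24117568e-01],
       [ 0.00000000e+00,  0.00000000e+00,  0.00000000e+00,
         1.00000000e+00]])}
{'intrinsics': array([[330.27449619,   0.        , 317.22060164],
       [  0.        , 330.27449619, 199.08826853],
       [  0.        ,   0.        ,   1.        ]]), 'tool_from_camera': array([[ 9.10856677e-04, -9.58113579e-01, -2.86387046e-01,
         7.40595631e-02],
       [ 9.99998950e-01,  1.19550325e-03, -8.19073981e-04,
        -3.03603741e-04],
       [ 1.12714255e-03, -2.86385999e-01,  9.58113662e-01,
         3.11779585e-02],
       [ 0.00000000e+00,  0.00000000e+00,  0.00000000e+00,
         1.00000000e+00]])}
```

View pics/top0.png

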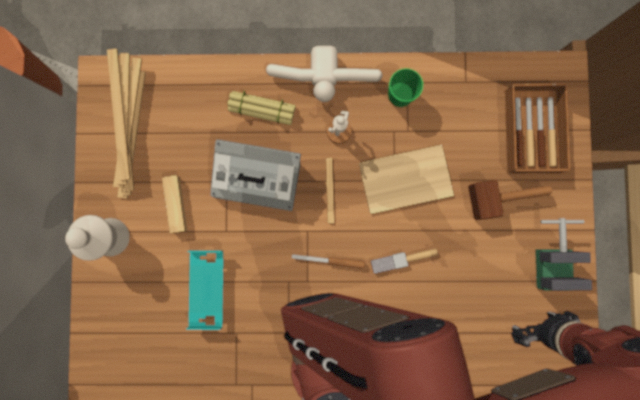

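View pics/side0.png

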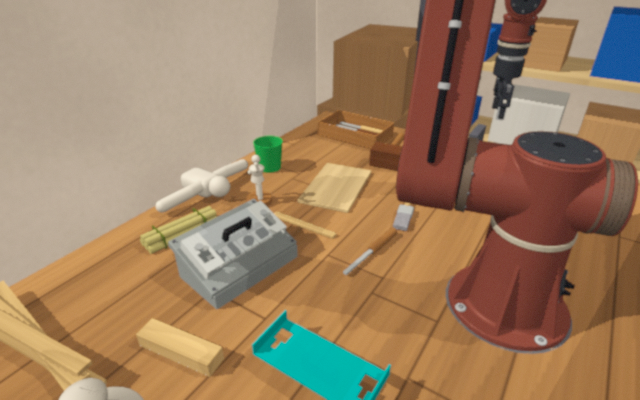

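Top view: the console is at about px (255,175), with the guard's black handle near (251,179). The plywood board is at (407,180) and the standing figurine at (340,125). The turquoise look-alike guard at (206,290) is not the one meant. The side view agrees. Next I'll view an enlarged crop and measure.

```bash
cat > h.py <<'E'
from station import *
import cv2,numpy as np
from scipy.spatial.transform import Rotation as Ro
def cam(n,s=None):
    c=camera_info(n);K=c["intrinsics"]
    if n=="wrist":
        T=np.eye(4);T[:3,:3]=Ro.from_euler("xyz",s["tcp_rot"],degrees=True).as_matrix();T[:3,3]=s["position"]
        return K,T@c["tool_from_camera"]
    return K,np.linalg.inv(c["camera_from_world"])
def ray(C,u,v):
    K,T=C;return T[:3,3],T[:3,:3]@np.linalg.solve(K,[u,v,1.])
def plane(C,u,v,p=(0,0,0),n=(0,0,1)):
    o,d=ray(C,u,v);n=np.array(n);return o+d*(n@(np.array(p)-o))/(n@d)
def proj(C,P):
    K,T=C;q=K@(T[:3,:3].T@(np.array(P)-T[:3,3]));return q[:2]/q[2]
E
python3 - <<'E'
from h import *
t=cv2.imread("pics/top0.png");s=cv2.imread("pics/side0.png")
a=cv2.resize(t[130:220,200:350],None,fx=5,fy=5,interpolation=2)[:, :750]
cv2.imwrite("pics/c1.png",a)
C=cam("top");D=cam("side")
# board
hsv=cv2.cvtColor(t,cv2.COLOR_BGR2HSV)
print("board hsv",hsv[180,407],"bench",hsv[230,500])
m=cv2.inRange(hsv,tuple(int(x) for x in hsv[180,407]-np.array([6,40,25])),tuple(int(min(255,x)) for x in hsv[180,407]+np.array([6,40,40])))
m[:, :355]=0;m[:,460:]=0;m[:140]=0;m[220:]=0
m=cv2.morphologyEx(m,cv2.MORPH_OPEN,np.ones((3,3)))
c=max(cv2.findContours(m,0,2)[0],key=cv2.contourArea);r=cv2.minAreaRect(c);b=cv2.boxPoints(r)
P=np.array([plane(C,u,v,(0,0,.012)) for u,v in b]);print(b,P,P.mean(0),[np.linalg.norm(P[i]-P[i-1]) for i in range(4)])
# handle
def dark(im,x0,y0,x1,y1):
    g=im.max(2);m=np.zeros_like(g);m[y0:y1,x0:x1]=(g[y0:y1,x0:x1]<60)*255
    k=cv2.findContours(m,0,2)[0];c=max(k,key=cv2.contourArea);return cv2.contourArea(c),cv2.minAreaRect(c),cv2.boundingRect(c)
h1=dark(t,230,165,275,192);h2=dark(s,215,210,260,250);print(h1,h2)
o1,d1=ray(C,*h1[1][0]);o2,d2=ray(D,*h2[1][0])
A=np.stack([d1,-d2],1);x=np.linalg.lstsq(A,o2-o1,rcond=None)[0];print(o1+d1*x[0],o2+d2*x[1])
E
```

```text
board hsv [ 18 100 193] bench [ 14 144 106]
[[355. 140.]
 [459. 140.]
 [459. 219.]
 [355. 219.]] [[ 0.69536219 -0.07460416  0.012     ]
 [ 0.69266034 -0.39259398  0.012     ]
 [ 0.45090981 -0.38640572  0.012     ]
 [ 0.45268159 -0.07194589  0.012     ]] [ 0.57290348 -0.23138743  0.012     ] [np.float64(0.24269515303326958), np.float64(0.3180013035375566), np.float64(0.24182972028398064), np.float64(0.31446482482548244)]
(69.0, ((251.0, 178.5), (24.507307052612305, 5.277120590209961), 10.30484676361084), (239, 174, 25, 10)) (169.5, ((236.6146240234375, 228.71017456054688), (9.656851768493652, 32.80137252807617), 61.38954162597656), (223, 218, 28, 23))
[0.56646647 0.22897457 0.11685697] [0.56621405 0.22877103 0.11679583]
```

View pics/c1.png

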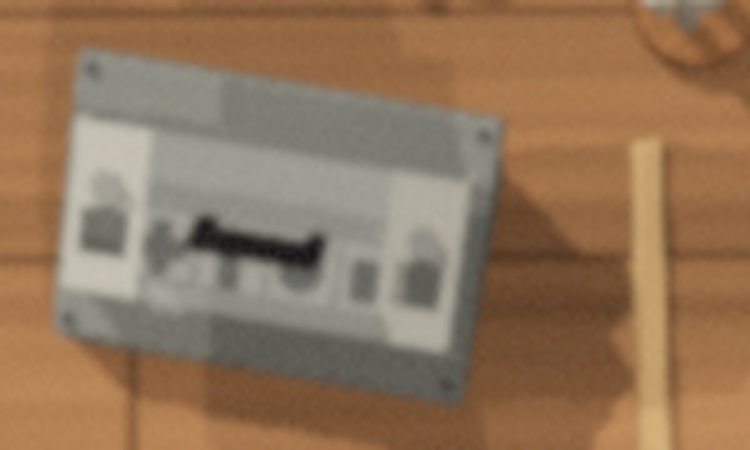

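The crop shows the key row from left to right as cross, bar, round, square, seen through the clear sheet. The handle is at about crop px (257,243). I'll measure the board, the console yaw and the figurine.

```bash
python3 - <<'E'
from h import *
t=cv2.imread("pics/top0.png");C=cam("top")
g=t[135:225,352:464,2];_,m=cv2.threshold(cv2.GaussianBlur(g,(3,3),0),0,255,cv2.THRESH_OTSU)
m=cv2.morphologyEx(m,cv2.MORPH_OPEN,np.ones((7,7)))
c=max(cv2.findContours(m,0,2)[0],key=cv2.contourArea)+[352,135];r=cv2.minAreaRect(c);b=cv2.boxPoints(r)
P=np.array([plane(C,u,v,(0,0,.012)) for u,v in b]);print(b,P,P.mean(0),[np.linalg.norm(P[i]-P[i-1]) for i in range(4)])
e=max([P[i]-P[i-1] for i in range(4)],key=np.linalg.norm);e*=np.sign(e[1]);print("board yaw",np.degrees(np.arctan2(-e[0],e[1])))
q=lambda u,v,z:plane(C,200+u/5,130+v/5,(0,0,z))
zl,zh=.075-.08*np.sin(.35),.075+.08*np.sin(.35)
BL,BR,TL,TR=q(68,320,zl),q(447,385,zl),q(93,68,zh),q(487,134,zh)
print(BL,BR,TL,TR,"mid",(BL+BR+TL+TR)/4)
for a,b in((BR,BL),(TR,TL)):
    e=a*0+b-a;print("console yaw",np.degrees(np.arctan2(-e[0],e[1])),np.linalg.norm(e))
print("handle",plane(C,251,178.5,(0,0,.126)),plane(C,251,178.5,(0,0,.117)))
print("fig foot",q(690,30,.01), "fig head",plane(C,341,117,(0,0,.14)))
E
```

```text
[[337.57373 170.71013]
 [440.42194 140.60823]
 [455.9989  193.8296 ]
 [353.1507  223.9315 ]] [[ 0.60076783 -0.02028043  0.012     ]
 [ 0.69125814 -0.33592159  0.012     ]
 [ 0.52740759 -0.3792888   0.012     ]
 [ 0.4377428  -0.06617298  0.012     ]] [ 0.56429409 -0.20041595  0.012     ] [np.float64(0.16936140920614043), np.float64(0.32835626995297845), np.float64(0.16949253399583433), np.float64(0.3257012308799169)]
board yaw 15.99692458604529
[0.52878227 0.35157993 0.04756818] [0.48853015 0.12502274 0.04756818] [0.67006516 0.32533009 0.10243182] [0.62985753 0.09788256 0.10243182] mid [0.57930878 0.22495383 0.075     ]
console yaw -10.07453944870685 0.23010518028155208
console yaw -10.025038733054012 0.23097409192207355
handle [0.56540215 0.22754799 0.126     ] [0.56644982 0.22895225 0.117     ]
fig foot [ 0.70866694 -0.02257781  0.01      ] fig head [ 0.73512978 -0.02661048  0.14      ]
```

Call:
arm_command:
  steps:
    - [[0.0467, -0.0412, 0], 0.045, 100]
    - [[0.0935, -0.0824, 0], 0.09, 100]
    - [[0.14, -0.1236, 0], 0.135, 100]
    - [[0.187, -0.1648, 0], 0.18, 100]
    - [[0.2337, -0.206, 0], 0.225, 100]
    - [[0.2804, -0.2472, 0], 0.27, 100]
    - [[0.327, -0.2884, 0], 0.315, 100]
    - [[0.374, -0.3296, 0], 0.36, 100]
    - [[0.4206, -0.3708, 0], 0.405, 100]
    - [[0.4673, -0.412, 0], 0.45, 100]
    - [[0.514, -0.4533, 0], 0.495, 100]
    - [[0.5608, -0.4945, 0], 0.542, 100]

```text
clock: 1.6
position: [0.5092, 0.0372, 0.4041]
tcp_rot: [-176.8, 0.2, -4.9]
ft_force: [0.1, -0.1, -0.3]
grip_width: 0.997
```

```bash
python3 - <<'E'
from h import *
for i in range(8): read_camera("top")
s=sense();print(s["clock"],s["position"],s["tcp_rot"])
E
```

```text
2.0 [0.50804271 0.0363501  0.40469352] [-1.76875219e+02  1.56793907e-01 -5.01542348e+00]
```

Call:
arm_command:
  steps:
    - [[0.01, -0.03, 0], 0.02, 100]
    - [[0.02, -0.06, 0], 0.05, 100]
    - [[0.03, -0.09, 0.005], 0.07, 100]
    - [[0.037, -0.115, 0.008], 0.09, 100]
    - [[0.037, -0.135, 0.01], 0.09, 100]
    - [[0.037, -0.15, 0.01], 0.09, 100]
    - [[0.037, -0.15, 0.01], 0.09, 100]

```text
clock: 2.88
position: [0.5459, 0.0366, 0.4016]
tcp_rot: [-174.2, 0.6, -5.4]
ft_force: [0.7, 0.8, 0.1]
grip_width: 1.004
```

```bash
python3 - <<'E'
from h import *
s=sense();print(s["clock"],s["position"],s["tcp_rot"],s["joint_pos"])
E
```

```text
2.875 [0.54589707 0.0366213  0.40163371] [-174.17148667    0.55241771   -5.38136158] [ -5.43819483  19.22514571  -5.73331014  65.5997628    5.8279625
 179.94287412]
```

J6 hit its +180° limit, which caused the small tilt. I'll unwind J6 by a full turn, which gives the same yaw on the other branch, and use the lower limit to bring the tilt back.

Call:
arm_command:
  steps:
    - [[0, 0, 0], -0.18, 100]
    - [[0, 0, 0], -0.36, 100]
    - [[0, 0, 0], -0.54, 100]
    - [[0, 0, 0], -0.72, 100]
    - [[0, 0, 0], -0.9, 100]
    - [[0, 0, 0], -1.08, 100]
    - [[0, 0, 0], -1.26, 100]
    - [[0, 0, 0], -1.44, 100]
    - [[0, 0, 0], -1.62, 100]
    - [[0, 0, 0], -1.8, 100]
    - [[0, 0, 0], -1.98, 100]
    - [[0, 0, 0], -2.16, 100]

```text
clock: 4.38
position: [0.5458, 0.0367, 0.4019]
tcp_rot: [177.2, -5.1, 118.8]
ft_force: [0.5, 0.3, -0.5]
grip_width: 1.003
```

Call:
arm_command:
  steps:
    - [[0, 0, 0], -0.18, 100]
    - [[0, 0, 0], -0.36, 100]
    - [[0, 0, 0], -0.54, 100]
    - [[0, 0, 0], -0.72, 100]
    - [[0, 0, 0], -0.9, 100]
    - [[0, 0, 0], -1.08, 100]
    - [[0, 0, 0], -1.26, 100]
    - [[0, 0, 0], -1.44, 100]
    - [[0, 0, 0], -1.62, 100]
    - [[0, 0, 0], -1.8, 100]
    - [[0, 0, 0], -1.98, 100]
    - [[0, 0, 0], -2.16, 100]

```text
clock: 5.88
position: [0.5456, 0.0368, 0.402]
tcp_rot: [177.3, 5.2, -117.3]
ft_force: [-0.2, 1.1, 0.6]
grip_width: 1.0
```

Call:
arm_command:
  steps:
    - [[0, 0, 0], -0.18, 100]
    - [[0, 0, 0], -0.36, 100]
    - [[0, 0, 0], -0.54, 100]
    - [[0, 0, 0], -0.72, 100]
    - [[0, 0, 0], -0.9, 100]
    - [[0, 0, 0], -1.08, 100]
    - [[0, 0, 0], -1.26, 100]
    - [[0, 0, 0], -1.44, 100]
    - [[0, 0, 0], -1.62, 100]
    - [[0, 0, 0], -1.8, 100]
    - [[0, 0, 0], -1.9, 100]

```text
clock: 7.25
position: [0.5454, 0.0368, 0.4022]
tcp_rot: [-174.2, 0.8, -8.0]
ft_force: [0.7, -0.2, 0.3]
grip_width: 0.999
```

```bash
python3 - <<'E'
from h import *
s=sense();print(s["clock"],s["position"],s["tcp_rot"],s["joint_pos"])
E
```

```text
7.25 [0.54542691 0.03684693 0.40220149] [-174.20636859    0.78289494   -8.03505233] [  -5.41778233   19.13666391   -5.7740646    65.6058933     5.82331696
 -177.36938976]
```

Call:
arm_command:
  steps:
    - [[0, 0.03, 0], -0.05, 100]
    - [[0, 0.06, 0], -0.1, 100]
    - [[0, 0.09, 0], -0.15, 100]
    - [[0, 0.12, 0], -0.2, 100]
    - [[0, 0.15, 0], -0.25, 100]
    - [[0, 0.15, 0], -0.25, 100]

```text
clock: 8.0
position: [0.5258, 0.0903, 0.3905]
tcp_rot: [-177.2, -0.5, 1.0]
ft_force: [-0.8, 0.3, -0.4]
grip_width: 1.001
```

```bash
python3 - <<'E'
from h import *
s=sense();print(s["clock"],s["position"],s["tcp_rot"],s["joint_pos"])
E
```

```text
8.0 [0.52576228 0.09027687 0.39049951] [-177.23217983   -0.52927469    1.04583426] [   1.09956058   17.67575087   -9.57371447   62.21866291    2.76732266
 -179.94621325]
```

Call:
arm_command:
  steps:
    - [[0, 0.03, 0], -0.05, 100]
    - [[0, 0.06, 0], -0.1, 100]
    - [[0, 0.09, 0], -0.15, 100]
    - [[0, 0.12, 0], -0.2, 100]
    - [[0, 0.13, 0], -0.2, 100]

```text
clock: 8.62
position: [0.5098, 0.1387, 0.3854]
tcp_rot: [179.6, -0.9, 7.3]
ft_force: [0.0, -0.7, 0.9]
grip_width: 1.0
```

```bash
python3 - <<'E'
from h import *
s=sense();print(s["clock"],s["position"],s["tcp_rot"],s["joint_pos"])
E
```

```text
8.625 [0.50975585 0.13874198 0.38540185] [179.6265234   -0.92855482   7.34345236] [   7.40178007   17.22958525  -10.97305629   60.86918427   -0.37442165
 -179.9416787 ]
```

Call:
arm_command:
  steps:
    - [[0.015, -0.02, -0.004], 0.075, 100]
    - [[0.03, -0.04, -0.008], 0.15, 100]
    - [[0.048, -0.06, -0.012], 0.225, 100]
    - [[0.064, -0.0818, -0.014], 0.3035, 100]
    - [[0.064, -0.0818, -0.014], 0.3035, 100]
    - [[0.064, -0.0818, -0.014], 0.3035, 100]

```text
clock: 9.38
position: [0.5622, 0.2278, 0.3996]
tcp_rot: [179.9, -1.0, -10.0]
ft_force: [-0.3, -0.1, -0.1]
grip_width: 1.003
```

```bash
python3 - <<'E'
from h import *
for _ in range(3): read_camera("top")
s=sense();print(s["clock"],s["position"],s["tcp_rot"],s["joint_pos"])
im=read_camera("wrist")[:,:,::-1];cv2.imwrite("pics/w1.png",im)
E
```

```text
9.525 [0.56224136 0.22745921 0.39997982] [179.91062556  -0.98653669 -10.05093048] [  15.24840267   25.36096041    3.40880138   67.19410012   -0.50238121
 -154.70364038]
```

View pics/w1.png

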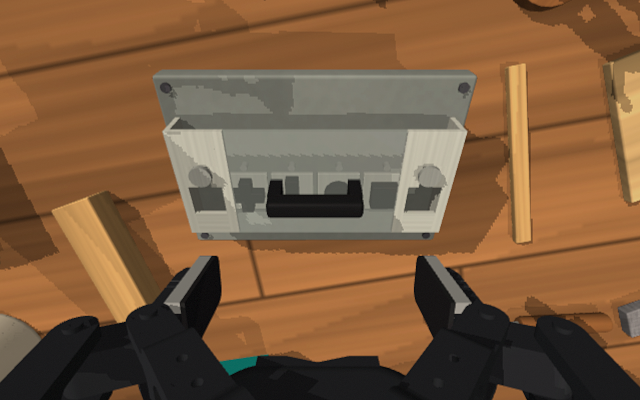

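Wrist view: the keys from left to right are cross (248,190), bar (292,185), round (335,187) and square (384,193). The guard's handle bar spans u 267–363 and v 194–217. The fingers straddle it squarely. I'll compute the offsets.

```bash
python3 - <<'E'
from h import *
s=sense();s["position"]=np.array([.56224,.22746,.39998]);C=cam("wrist",s)
im=cv2.imread("pics/w1.png");g=im.max(2)
m=np.zeros_like(g);m[170:230,255:380]=(g[170:230,255:380]<45)*255
for v in range(180,222,3):
    u=np.where(m[v])[0];print(v,u.min() if len(u) else None,u.max() if len(u) else None,len(u))
P=plane(C,315,205.5,(0,0,.1264));print("grip",P)
y=np.radians(-10.05);ex=np.array([np.cos(y),np.sin(y),0]);ey=np.array([-np.sin(y),np.cos(y),0])
L=plane(C,267,205.5,(0,0,.1264));R=plane(C,363,205.5,(0,0,.1264));print("len",np.linalg.norm(L-R),"yaw",np.degrees(np.arctan2(-(L-R)[0],(L-R)[1])))
d=P-s["position"];print("along console x,y",d@ex,d@ey)
a=.35;E=np.stack([ex*np.cos(a)+[0,0,np.sin(a)],ey,-ex*np.sin(a)+[0,0,np.cos(a)]],1)
# panel screws corners of panel face
Q=[plane(C,u,v,(0,0,.075),(0,0,1)) for u,v in((166,88),(463,87),(205,236),(427,235))]
mid=np.array([.579,.225,.075])
Q=[plane(C,u,v,mid,E[:,2]) for u,v in((166,88),(463,87),(205,236),(427,235))];print(np.round(Q,4),np.mean(Q,0))
mid=np.mean(Q,0)
for n,u,v in(("cross",248,192),("bar",292,185),("round",335,187),("sq",384,194)):
    k=plane(C,u,v,mid+.014*E[:,2],E[:,2]);print(n,k,(k-mid)@E)
print("grip exp",mid+E@[.002,0,.054])
E
```

```text
180 348 358 11
183 270 359 24
186 269 360 26
189 269 360 26
192 268 361 30
195 267 361 95
198 268 361 94
201 267 362 96
204 266 362 97
207 266 362 97
210 267 362 96
213 267 362 96
216 268 360 93
219 None None 0
grip [0.56338601 0.22964011 0.1264    ]
len 0.07397093414348783 yaw -10.015420251798618
along console x,y 0.0007479833562993155 0.002346649533014931
[[0.6693 0.328  0.1009]
 [0.6301 0.1018 0.1012]
 [0.5275 0.3533 0.0483]
 [0.4885 0.1249 0.0489]] [0.57886766 0.22699932 0.07482508]
cross [0.57364795 0.28896292 0.08390544] [-0.01187193  0.06010194  0.014     ]
bar [0.57367088 0.24865111 0.08648155] [-0.00435915  0.02041268  0.014     ]
round [0.56511412 0.21161212 0.08576541] [-0.00644765 -0.01755119  0.014     ]
sq [0.55043748 0.16926112 0.08318799] [-0.01396424 -0.06181354  0.014     ]
grip exp [0.56248522 0.22990273 0.126237  ]
```

Call:
arm_command:
  steps:
    - [[-0.002, -0.0023, 0.02], 0, 100]
    - [[-0.004, -0.0023, 0.045], 0, 100]
    - [[-0.004, -0.0023, 0.07], 0, 100]
    - [[-0.004, -0.0023, 0.09], 0, 100]
    - [[-0.004, -0.0023, 0.105], 0, 100]
    - [[-0.004, -0.0023, 0.115], 0, 100]
    - [[-0.004, -0.0023, 0.123], 0, 100]
    - [[-0.004, -0.0023, 0.123], 0, 100]
    - [[-0.004, -0.0023, 0.123], 0, 100]

```text
clock: 10.7
position: [0.5611, 0.23, 0.2775]
tcp_rot: [179.9, -1.0, -10.1]
ft_force: [-1.0, -0.7, 0.6]
grip_width: 0.998
```

```bash
python3 - <<'E'
from h import *
s=sense();print(s["position"],s["tcp_rot"],s["ft_force"])
im=read_camera("wrist")[:,:,::-1];cv2.imwrite("pics/w2.png",im)
E
```

```text
[0.56107266 0.22998467 0.27748981] [179.93544707  -1.03571587 -10.06014447] [-1.00771571 -0.66830242  0.64142111]
```

View pics/w2.png

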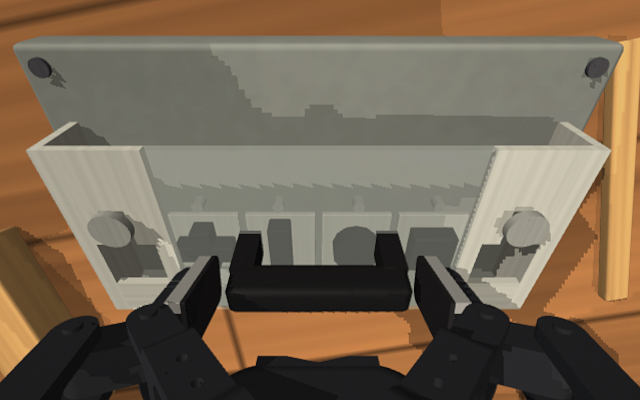

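The bar spans u 227–412, between pads at u 219 and 415, so it is centred to about 1 mm. I'll close gently.

Call:
arm_command:
  steps:
    - [[0, 0, 0], 0, 82]
    - [[0, 0, 0], 0, 82]
    - [[0, 0, 0], 0, 80]
    - [[0, 0, 0], 0, 80]
    - [[0, 0, 0], 0, 80]
  grip_force: 22

```text
clock: 11.38
position: [0.5612, 0.23, 0.278]
tcp_rot: [180.0, -1.1, -10.1]
ft_force: [-2.3, -0.7, 5.5]
grip_width: 0.861
```

Call:
arm_command:
  steps:
    - [[-0.0003, 0, -0.0009], 0, 80]
    - [[0.0025, 0, -0.0019], 0, 80]
    - [[0.0054, 0, -0.0029], 0, 80]
    - [[0.0082, 0, -0.0039], 0, 80]
    - [[0.011, 0, -0.0048], 0, 80]
    - [[0.0139, 0, -0.0058], 0, 80]
    - [[0.0167, 0, -0.0068], 0, 80]
    - [[0.0196, 0, -0.0078], 0, 80]
    - [[0.0224, 0, -0.0087], 0, 80]
    - [[0.0252, 0, -0.0097], 0, 80]
    - [[0.0252, 0, -0.0097], 0, 80]
    - [[0.0252, 0, -0.0097], 0, 80]

```text
clock: 12.88
position: [0.5857, 0.2257, 0.2881]
tcp_rot: [180.0, -1.1, -10.1]
ft_force: [0.4, 0.3, -2.6]
grip_width: 0.858
```

```bash
python3 - <<'E'
from h import *
s=sense();print(s["position"],s["tcp_rot"],s["ft_force"])
im=read_camera("wrist")[:,:,::-1];cv2.imwrite("pics/w3.png",im)
E
```

```text
[0.58568238 0.22569    0.288123  ] [179.95246198  -1.0595277  -10.05869471] [ 0.43784072  0.31305023 -2.55708617]
```

View pics/w3.png

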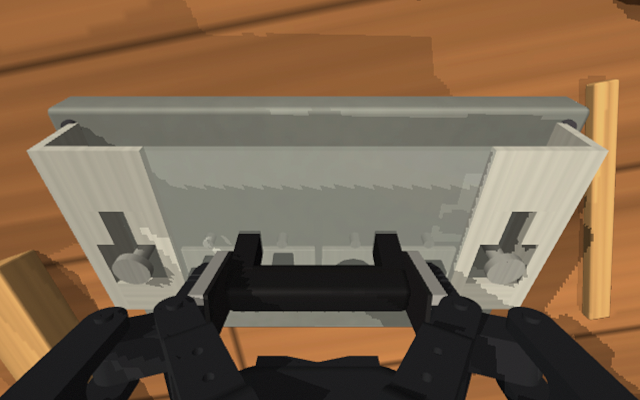

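The stud heads at (133,266) and (507,266) now sit inside the wide slot ends, and the wrist carries the guard's weight (about 2.6 N). I'll lift along the normal.

Call:
arm_command:
  steps:
    - [[-0.0007, 0, -0.0019], 0, 80]
    - [[-0.002, 0, -0.0057], 0, 80]
    - [[-0.0033, 0, -0.0095], 0, 80]
    - [[-0.0046, 0, -0.0132], 0, 80]
    - [[-0.0059, 0, -0.017], 0, 80]
    - [[-0.0072, 0, -0.0208], 0, 80]
    - [[-0.0088, 0, -0.0255], 0, 80]
    - [[-0.0104, 0, -0.0303], 0, 80]
    - [[-0.0124, 0, -0.036], 0, 80]
    - [[-0.0146, 0, -0.0426], 0, 80]
    - [[-0.0156, 0, -0.0454], 0, 80]
    - [[-0.0156, 0, -0.0454], 0, 80]

```text
clock: 14.42
position: [0.5695, 0.2287, 0.3335]
tcp_rot: [180.0, -1.1, -10.1]
ft_force: [-0.4, -0.4, -3.4]
grip_width: 0.86
```

Call:
arm_command:
  steps:
    - [[0, 0, -0.02], 0, 80]
    - [[0, 0, -0.05], 0, 80]
    - [[-0.02, 0, -0.08], 0, 80]
    - [[-0.04, 0, -0.1], 0, 80]
    - [[-0.06, 0.01, -0.1], 0, 80]
    - [[-0.07, 0.03, -0.1], 0, 80]
    - [[-0.08, 0.06, -0.1], 0, 80]
    - [[-0.08, 0.09, -0.1], 0, 80]
    - [[-0.08, 0.12, -0.1], 0, 80]
    - [[-0.08, 0.14, -0.1], 0, 80]
    - [[-0.08, 0.15, -0.1], 0, 80]
    - [[-0.08, 0.15, -0.1], 0, 80]

```text
clock: 15.92
position: [0.4627, 0.0951, 0.4321]
tcp_rot: [180.0, -1.1, -10.1]
ft_force: [0.7, -0.2, -3.6]
grip_width: 0.858
```

```bash
python3 - <<'E'
from h import *
s=sense();print(s["clock"],s["position"],s["tcp_rot"],s["ft_force"],s["joint_pos"])
# board from the first top picture: restrict, colour compare
t=cv2.imread("pics/top0.png");C=cam("top")
lab=cv2.cvtColor(t,cv2.COLOR_BGR2LAB).astype(float)
ref=lab[165:195,390:425].reshape(-1,3).mean(0);d=np.abs(lab-ref).max(2)
d=np.linalg.norm(lab-ref,axis=2)
for th in(20,28,36):
    m=np.uint8(d<th)*255;m[:, :350]=0;m[:,470:]=0;m[:130]=0;m[230:]=0
    m=cv2.morphologyEx(m,cv2.MORPH_OPEN,np.ones((5,5)))
    c=max(cv2.findContours(m,0,2)[0],key=cv2.contourArea);r=cv2.minAreaRect(c);b=cv2.boxPoints(r)
    P=np.array([plane(C,u,v,(0,0,.012)) for u,v in b])
    e=max([P[i]-P[i-1] for i in range(4)],key=np.linalg.norm);e*=np.sign(e[1])
    print(th,P.mean(0),[round(np.linalg.norm(P[i]-P[i-1]),3) for i in range(2)],"yaw",np.degrees(np.arctan2(-e[0],e[1])))
for z in(0,):
  print([plane(C,u,v,(0,0,.012)) for u,v in((407.5,180),)])
  a=plane(C,362,180,(0,0,.012))
E
```

```text
15.925 [0.46272796 0.09507815 0.43206892] [179.97203714  -1.08221735 -10.10364638] [ 0.70559088 -0.199247   -3.63442834] [   2.82065752    9.53893044  -13.92688144   65.48563423   -0.26929363
 -167.07789621]
20 [ 0.57485519 -0.22769817  0.012     ] [np.float64(0.159), np.float64(0.262)] yaw 12.419625155159654
28 [ 0.56533512 -0.19907572  0.012     ] [np.float64(0.169), np.float64(0.332)] yaw 14.872364067569453
36 [ 0.53269683 -0.20326435  0.012     ] [np.float64(0.237), np.float64(0.334)] yaw 12.341762460560997
[array([ 0.57067872, -0.2331625 ,  0.012     ])]
```

Call:
arm_command:
  steps:
    - [[0, 0, 0], 0.1, 80]
    - [[0, 0, 0], 0.26, 80]
    - [[0, 0, 0], 0.43, 80]
    - [[0, 0, 0], 0.6, 80]
    - [[0, 0, 0], 0.77, 80]
    - [[0, 0, 0], 0.94, 80]
    - [[0, 0, 0], 1.11, 80]
    - [[0, 0, 0], 1.28, 80]
    - [[0, 0, 0], 1.45, 80]
    - [[0, 0, 0], 1.6, 80]
    - [[0, 0, 0], 1.7, 80]
    - [[0, 0, 0], 1.7, 80]

```text
clock: 17.42
position: [0.4629, 0.0958, 0.432]
tcp_rot: [-178.9, 0.1, -107.4]
ft_force: [-0.8, 0.8, -3.5]
grip_width: 0.861
```

Call:
arm_command:
  steps:
    - [[0, 0, 0], 0.1, 80]
    - [[0, 0, 0], 0.25, 80]
    - [[0, 0, 0], 0.4, 80]
    - [[0, 0, 0], 0.55, 80]
    - [[0, 0, 0], 0.7, 80]
    - [[0, 0, 0], 0.83, 80]
    - [[0, 0, 0], 0.95, 80]
    - [[0, 0, 0], 1.03, 80]
    - [[0, 0, 0], 1.05, 80]
    - [[0, 0, 0], 1.05, 80]
    - [[0, 0, 0], 1.05, 80]

```text
clock: 18.8
position: [0.4629, 0.0959, 0.432]
tcp_rot: [-179.6, 1.0, -167.5]
ft_force: [0.8, 0.1, -3.8]
grip_width: 0.858
```

```bash
python3 - <<'E'
from h import *
s=sense();print(s["clock"],s["position"],s["tcp_rot"],s["ft_force"],s["joint_pos"])
R=Ro.from_euler("xyz",s["tcp_rot"],degrees=True).as_matrix()
print("to above board",R.T@(np.array([.573,-.230,.40])-s["position"]), R)
E
```

```text
18.8 [0.46288768 0.09587397 0.43198848] [-179.57472429    0.99419232 -167.47227029] [ 0.77015415  0.11267006 -3.77400768] [  2.91201627   9.57416294 -13.89596653  65.47861625  -0.25324154
  -9.61434695]
to above board [-0.0362441  -0.34174842  0.03515982] [[-0.97604418 -0.2167804   0.01854749]
 [-0.21687944  0.97619219 -0.00348212]
 [-0.01735106 -0.00742128 -0.99982192]]
```

Call:
arm_command:
  steps:
    - [[0, -0.02, 0], 0, 80]
    - [[0, -0.055, 0], 0, 80]
    - [[0, -0.095, 0], 0, 80]
    - [[-0.005, -0.135, 0], 0, 80]
    - [[-0.01, -0.175, 0], 0, 80]
    - [[-0.015, -0.215, 0], 0, 80]
    - [[-0.02, -0.255, 0.01], 0, 80]
    - [[-0.026, -0.295, 0.02], 0, 80]
    - [[-0.032, -0.325, 0.03], 0, 80]
    - [[-0.036, -0.342, 0.035], 0, 80]
    - [[-0.036, -0.342, 0.035], 0, 80]
    - [[-0.036, -0.342, 0.035], 0, 80]

```text
clock: 20.3
position: [0.5727, -0.2295, 0.4005]
tcp_rot: [-179.6, 1.0, -167.4]
ft_force: [0.1, 0.3, -2.5]
grip_width: 0.859
```

```bash
python3 - <<'E'
from h import *
read_camera("top")
s=sense();print(s["clock"],s["position"],s["tcp_rot"],s["ft_force"],s["joint_pos"])
a=cv2.resize(read_camera("side")[100:260,200:440,::-1],None,fx=1.8,fy=1.8);b=cv2.resize(read_camera("wrist")[:,:,::-1],None,fx=.72,fy=.72)
b=cv2.copyMakeBorder(b,0,0,0,max(0,a.shape[1]-b.shape[1]),0)[:280,:a.shape[1]] if a.shape[1]>b.shape[1] else b
a=cv2.copyMakeBorder(a,0,0,0,max(0,b.shape[1]-a.shape[1]),0)
cv2.imwrite("pics/p1.png",np.vstack([a,b]))
E
```

```text
20.35 [ 0.57266497 -0.22932716  0.40063961] [-179.58201431    1.00583963 -167.41051036] [ 0.88978455 -0.40478799 -3.38947063] [-28.69672719  26.39509902   5.14553762  67.71881843   0.34954323
 -41.27940092]
```

View pics/p1.png

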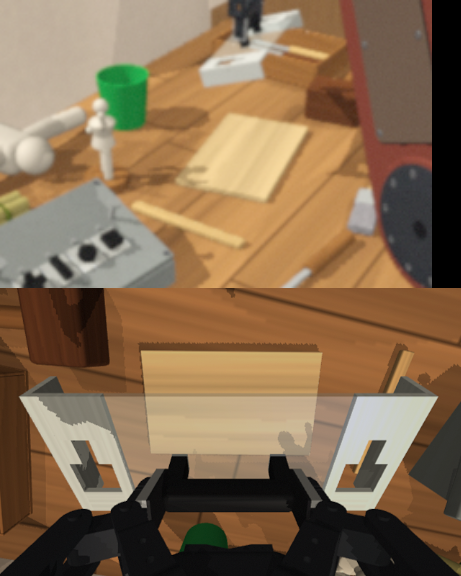

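The guard is held level lengthwise over the board, with the board centred at u≈231 in the scaled wrist view. The figurine still stands. I'll lower it; the near or far foot edge will touch first and level the guard.

Call:
arm_command:
  steps:
    - [[0, 0, 0.02], 0, 80]
    - [[0, 0, 0.05], 0, 80]
    - [[0, 0, 0.085], 0, 80]
    - [[0, 0, 0.115], 0, 80]
    - [[0, 0, 0.14], 0, 80]
    - [[0, 0, 0.155], 0, 80]
    - [[0, 0, 0.163], 0, 80]
    - [[0, 0, 0.168], 0, 80]
    - [[0, 0, 0.172], 0, 80]
    - [[0, 0, 0.175], 0, 80]
    - [[0, 0, 0.175], 0, 80]

```text
clock: 21.82
position: [0.5761, -0.2305, 0.228]
tcp_rot: [-179.4, 1.1, -167.4]
ft_force: [-7.7, -0.0, 14.8]
grip_width: 0.862
```

Call:
arm_command:
  steps:
    - [[0, 0, 0.002], 0, 80]
    - [[0, 0, 0.004], 0, 80]
    - [[0, 0, 0.006], 0, 80]
    - [[0, 0, 0.006], 0, 80]

```text
clock: 22.32
position: [0.5754, -0.2307, 0.2249]
tcp_rot: [-179.4, 1.0, -167.5]
ft_force: [-15.4, 3.2, 27.3]
grip_width: 0.864
```

```bash
python3 - <<'E'
from h import *
s=sense();print(s["clock"],s["position"],s["tcp_rot"],s["ft_force"],s["grip_width"])
a=cv2.resize(read_camera("side")[120:240,280:400,::-1],None,fx=3,fy=3);b=cv2.resize(read_camera("wrist")[:,:,::-1],None,fx=.67,fy=.67)
a=cv2.resize(a,(b.shape[0],b.shape[0]));cv2.imwrite("pics/p2.png",np.hstack([a,b]))
E
```

```text
22.325 [ 0.5754198  -0.23066593  0.22493922] [-179.38531481    1.03015723 -167.47542808] [-15.41508769   3.15537379  27.34736229] 0.8643529017046092
```

View pics/p2.png

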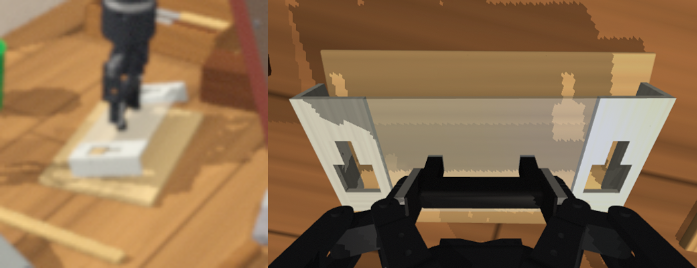

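The guard now touches by one foot edge with about 9° of tilt left (27 N). I won't force it further: I'll ease off and open, so it settles onto its feet.

Call:
arm_command:
  steps:
    - [[0, 0, -0.001], 0, 80]
    - [[0, 0, -0.002], 0, 80]
    - [[0, 0, -0.002], 0, 88]
    - [[0, 0, -0.002], 0, 92]
    - [[0, 0, -0.002], 0, 100]
    - [[0, 0, -0.002], 0, 100]
    - [[0, 0, -0.002], 0, 100]

```text
clock: 23.3
position: [0.5754, -0.2306, 0.2269]
tcp_rot: [-179.4, 1.0, -167.5]
ft_force: [-0.1, -0.4, 0.3]
grip_width: 1.0
```

Call:
arm_command:
  steps:
    - [[0, 0, -0.01], 0, 100]
    - [[0, 0, -0.03], 0, 100]
    - [[0, 0, -0.06], 0, 100]
    - [[0, 0, -0.1], 0, 100]
    - [[0, 0, -0.14], 0, 100]
    - [[0, 0, -0.18], 0, 100]
    - [[0, 0, -0.2], 0, 100]
    - [[0, 0, -0.2], 0, 100]
    - [[0, 0, -0.2], 0, 100]

```text
clock: 24.42
position: [0.5712, -0.2292, 0.4261]
tcp_rot: [-179.4, 1.0, -167.5]
ft_force: [-0.5, 0.2, -0.7]
grip_width: 0.997
```

```bash
python3 - <<'E'
from h import *
s=sense();print(s["clock"],s["position"],s["tcp_rot"],s["ft_force"],s["joint_pos"])
a=cv2.resize(read_camera("side")[120:240,280:400,::-1],None,fx=3,fy=3);w=read_camera("wrist")[:,:,::-1];cv2.imwrite("pics/w4.png",w);b=cv2.resize(w,None,fx=.67,fy=.67)
a=cv2.resize(a,(b.shape[0],b.shape[0]));cv2.imwrite("pics/p3.png",np.hstack([a,b]))
g=w.max(2);C=cam("wrist",s)
m=(g<45).astype(np.uint8);m[:60]=0;m[260:]=0
n,l,st,ce=cv2.connectedComponentsWithStats(m)
for i in range(1,n):
    if st[i,4]>150:print(st[i],ce[i],plane(C,*ce[i],(0,0,.066)))
E
```

```text
24.425 [ 0.57118944 -0.2292229   0.426082  ] [-179.42649645    0.98397244 -167.47609343] [-0.46811183  0.21288567 -0.69917485] [-28.72203183  25.63961599   7.75259483  70.99503736   0.2174594
 -41.23889211]
[133  60  16  47 413] [140.52300242  82.15254237] [ 0.52787048 -0.41179487  0.066     ]
[150  60  12  46 277] [155.22021661  80.5631769 ] [ 0.52343808 -0.3983563   0.066     ]
[ 280  155   74   18 1097] [316.29443938 164.83044667] [ 0.56870181 -0.23349363  0.066     ]
```

View pics/p3.png

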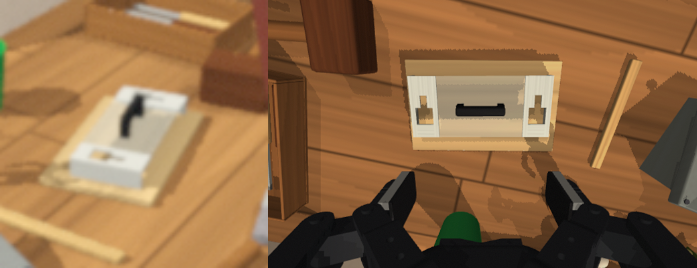

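The guard lies flat and lengthwise in the middle of the board. The handle is at about (0.569, -0.234), within 6 mm of the board centre. Next I'll go back over the console with the gripper shut.

Call:
arm_command:
  steps:
    - [[-0.004, 0.02, 0], 0.02, 60]
    - [[-0.012, 0.06, 0], 0.06, 30]
    - [[-0.02, 0.1, 0], 0.1, 0]
    - [[-0.028, 0.14, 0], 0.14, 0]
    - [[-0.036, 0.18, 0], 0.18, 0]
    - [[-0.044, 0.22, 0], 0.22, 0]
    - [[-0.052, 0.26, 0], 0.26, 0]
    - [[-0.06, 0.3, 0], 0.3, 0]
    - [[-0.068, 0.345, 0], 0.34, 0]
    - [[-0.076, 0.39, 0], 0.39, 0]
    - [[-0.083, 0.43, 0], 0.39, 0]
    - [[-0.0878, 0.4456, 0], 0.392, 0]

```text
clock: 26.02
position: [0.5598, 0.2267, 0.4219]
tcp_rot: [-179.8, 1.0, 170.2]
ft_force: [0.3, 0.1, -0.8]
grip_width: 0.003
```

```bash
python3 - <<'E'
from h import *
for _ in range(4):read_camera("top")
s=sense();print(s["clock"],s["position"],s["tcp_rot"],s["joint_pos"],s["grip_width"])
np.save("pose.npy",np.r_[s["position"],s["tcp_rot"]])
w=read_camera("wrist")[:,:,::-1];cv2.imwrite("pics/w5.png",w)
E
```

```text
26.225 [0.56042404 0.22407619 0.4223991 ] [-179.81505144    1.03656156  170.04991661] [15.00792236 24.50124612  5.42801528 70.06501977 -0.60504355 24.95512862] 0.0012193122943619133
```

View pics/w5.png

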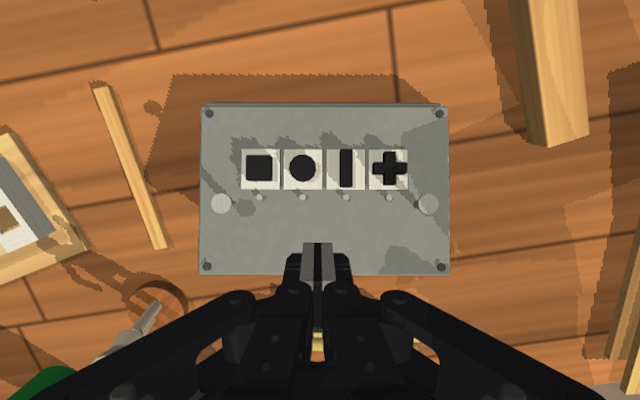

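This view is turned half round, with the low edge at the top. The keys are square (259,167), round (303,167), bar (346,167) and cross (389,167), and the shut fingertips are at (318,245). I'll compute the press offsets.

```bash
cat > k.py <<'E'
from h import *
y=np.radians(-10.05);ex=np.array([np.cos(y),np.sin(y),0]);ey=np.array([-np.sin(y),np.cos(y),0])
a=.35;E=np.stack([ex*np.cos(a)+[0,0,np.sin(a)],ey,-ex*np.sin(a)+[0,0,np.cos(a)]],1)
mid=np.array([.57887,.22700,.0749])
E
python3 - <<'E'
from k import *
p=np.load("pose.npy");s=dict(position=p[:3],tcp_rot=p[3:]);C=cam("wrist",s);R=Ro.from_euler("xyz",p[3:],degrees=True).as_matrix()
w=cv2.imread("pics/w5.png")
g=w.max(2);m=(g<70).astype(np.uint8);m[:145]=0;m[190:]=0;m[:,:240]=0;m[:,:]*=1;m[:,412:]=0
n,l,st,ce=cv2.connectedComponentsWithStats(m)
c=[(st[i],ce[i]) for i in range(1,n) if st[i,4]>150]
scr=[plane(C,u,v,mid,E[:,2]) for u,v in((209.5,114),(439,114),(207,267),(440.5,267.5))];M=np.mean(scr,0);print("mid here",M,(M-mid)@E)
# midpoint of keys row & tips
Ks=[]
for b,k in sorted(c,key=lambda q:q[1][0]):
    K=plane(C,*k,mid+.014*E[:,2],E[:,2]);Ks.append(K);print(b,k.round(1),K.round(4),((K-mid)@E).round(4))
np.save("keys.npy",Ks)
tip=s["position"]+R@[-.011,0,.173]
print("axes: upslope,y,normal in tool:",(R.T@E).round(4).tolist())
for K in Ks: print("shift to contact",(R.T@(K+.001*E[:,0]-tip)).round(4),"; above 15mm",(R.T@(K+.001*E[:,0]+.015*E[:,2]-tip)).round(4))
print("tip proj",proj(C,s["position"]+R@[-.011,0,.173]),proj(C,s["position"]+R@[.011,0,.173]))
E
```

```text
mid here [0.58036355 0.22749711 0.07540516] [ 1.47319822e-03  7.50115106e-04 -4.35642402e-17]
[246 156  26  25 633] [258.7 167.8] [0.5464 0.1701 0.0817] [-0.0184 -0.0617  0.014 ]
[289 155  26  26 535] [302.  167.5] [0.5532 0.2108 0.0816] [-0.0188 -0.0205  0.014 ]
[340 149  12  38 454] [345.5 167.5] [0.5603 0.2515 0.0816] [-0.019   0.0209  0.014 ]
[373 152  34  33 659] [389.2 168. ] [0.5678 0.2924 0.0817] [-0.0186  0.0624  0.014 ]
axes: upslope,y,normal in tool: [[-0.9454, -0.0017, 0.3258], [-0.0027, 1.0, -0.0025], [-0.3258, -0.0032, -0.9454]]
shift to contact [ 0.0207 -0.0545  0.1674] ; above 15mm [ 0.0256 -0.0545  0.1532]
shift to contact [ 0.0211 -0.0133  0.1674] ; above 15mm [ 0.0259 -0.0133  0.1532]
shift to contact [0.0211 0.0281 0.1673] ; above 15mm [0.026  0.0281 0.1531]
shift to contact [0.0207 0.0696 0.167 ] ; above 15mm [0.0256 0.0696 0.1529]
tip proj [315.07807968 280.06760324] [315.03200276 238.03419477]
```

Call:
arm_command:
  steps:
    - [[0.01, -0.0133, 0.02], 0, 0]
    - [[0.0259, -0.0133, 0.05], 0, 0]
    - [[0.0259, -0.0133, 0.085], 0, 0]
    - [[0.0259, -0.0133, 0.115], 0, 0]
    - [[0.0259, -0.0133, 0.135], 0, 0]
    - [[0.0259, -0.0133, 0.147], 0, 0]
    - [[0.0259, -0.0133, 0.153], 0, 0]
    - [[0.0259, -0.0133, 0.153], 0, 0]
    - [[0.0259, -0.0133, 0.153], 0, 0]

```text
clock: 27.4
position: [0.5357, 0.2142, 0.2699]
tcp_rot: [-179.9, 1.1, 170.0]
ft_force: [-0.0, -0.0, -0.1]
grip_width: -0.002
```

Call:
arm_command:
  steps:
    - [[-0.0016, 0, 0.0047], 0, 0]
    - [[-0.0032, 0, 0.0095], 0, 0]
    - [[-0.0046, 0, 0.0132], 0, 0]
    - [[-0.0052, 0, 0.0151], 0, 0]
    - [[-0.0059, 0, 0.017], 0, 0]
    - [[-0.0059, 0, 0.017], 0, 0]

```text
clock: 28.15
position: [0.5417, 0.2131, 0.253]
tcp_rot: [-179.8, 1.1, 170.0]
ft_force: [-2.5, -0.2, 2.4]
grip_width: 0.002
```

```bash
cat > tipnow.py <<'E'
from k import *
s=sense();R=Ro.from_euler("xyz",s["tcp_rot"],degrees=True).as_matrix();K=np.load("keys.npy")
f=np.mean([sense()["ft_force"] for _ in range(1)],0)
print(s["clock"],s["position"],s["tcp_rot"],"f in face axes",(f@E).round(2),"tip edge rel keys",[((s["position"]+R@[-.011,0,.173]-k)@E*1e3).round(1).tolist() for k in K[:3]])
E
python3 tipnow.py
```

```text
28.15 [0.54168444 0.21307206 0.25296324] [-179.84602366    1.0908363   170.00719799] f in face axes [-1.46 -0.59  3.04] tip edge rel keys [[1.5, 41.0, -2.2], [1.9, -0.2, -2.2], [2.1, -41.6, -2.2]]
```

Call:
arm_command:
  steps:
    - [[-0.0007, 0, 0.0019], 0, 0]
    - [[-0.0013, 0, 0.0038], 0, 0]
    - [[-0.0016, 0, 0.0047], 0, 0]
    - [[-0.0016, 0, 0.0047], 0, 0]
    - [[-0.0016, 0, 0.0047], 0, 0]

```text
clock: 28.78
position: [0.5433, 0.2128, 0.2486]
tcp_rot: [-179.9, 1.1, 170.0]
ft_force: [-3.5, -1.0, 6.9]
grip_width: 0.005
```

```bash
python3 tipnow.py
```

```text
28.775 [0.54326321 0.2127752  0.2485992 ] [-179.8529627     1.08799495  170.00614954] f in face axes [-0.7  -1.59  7.6 ] tip edge rel keys [[1.5, 41.0, -6.8], [1.9, -0.2, -6.8], [2.1, -41.6, -6.8]]
```

The round key is home: 7.6 N at 6.8 mm. Next the square key.

Call:
arm_command:
  steps:
    - [[0.0016, 0, -0.0047], 0, 0]
    - [[0.0033, 0, -0.0095], 0, 0]
    - [[0.0065, 0, -0.0189], 0, 0]
    - [[0.0065, -0.01, -0.0189], 0, 0]
    - [[0.0065, -0.025, -0.0189], 0, 0]
    - [[0.0065, -0.038, -0.0189], 0, 0]
    - [[0.0065, -0.041, -0.0189], 0, 0]
    - [[0.0065, -0.041, -0.0189], 0, 0]
    - [[0.0065, -0.041, -0.0189], 0, 0]

```text
clock: 29.9
position: [0.5295, 0.1738, 0.2675]
tcp_rot: [-179.9, 1.1, 170.0]
ft_force: [-0.3, 0.0, -0.8]
grip_width: 0.001
```

Call:
arm_command:
  steps:
    - [[-0.0016, 0, 0.0047], 0, 0]
    - [[-0.0033, 0, 0.0095], 0, 0]
    - [[-0.0046, 0, 0.0132], 0, 0]
    - [[-0.0052, 0, 0.0151], 0, 0]
    - [[-0.0059, 0, 0.017], 0, 0]
    - [[-0.0065, 0, 0.0189], 0, 0]
    - [[-0.0065, 0, 0.0189], 0, 0]
    - [[-0.0065, 0, 0.0189], 0, 0]

```text
clock: 30.9
position: [0.5361, 0.1727, 0.2487]
tcp_rot: [-179.9, 1.1, 170.0]
ft_force: [-2.6, 1.3, 4.8]
grip_width: -0.001
```

```bash
python3 tipnow.py
```

```text
30.9 [0.53612285 0.17265626 0.24874368] [-179.86871661    1.08212788  170.02378027] f in face axes [-0.97  0.8   5.43] tip edge rel keys [[1.5, 0.3, -6.7], [1.9, -40.9, -6.7], [2.1, -82.3, -6.7]]
```

Call:
arm_command:
  steps:
    - [[-0.0003, 0, 0.0009], 0, 0]
    - [[-0.0003, 0, 0.0009], 0, 0]
    - [[-0.0003, 0, 0.0009], 0, 0]

```text
clock: 31.28
position: [0.5362, 0.1727, 0.2484]
tcp_rot: [-179.9, 1.1, 170.0]
ft_force: [-5.5, 1.5, 11.3]
grip_width: 0.005
```

```bash
python3 tipnow.py
```

```text
31.275 [0.5362412  0.17265048 0.24840202] [-179.87760416    1.07980795  170.0310629 ] f in face axes [-1.43  0.5  12.52] tip edge rel keys [[1.5, 0.4, -7.1], [1.9, -40.8, -7.1], [2.1, -82.2, -7.1]]
```

The square key is at its hard stop (12.5 N). Next the bar key.

Call:
arm_command:
  steps:
    - [[0.0016, 0, -0.0047], 0, 0]
    - [[0.0033, 0, -0.0095], 0, 0]
    - [[0.0065, 0, -0.0189], 0, 0]
    - [[0.0065, 0.01, -0.0189], 0, 0]
    - [[0.0065, 0.03, -0.0189], 0, 0]
    - [[0.0065, 0.05, -0.0189], 0, 0]
    - [[0.0065, 0.07, -0.0189], 0, 0]
    - [[0.0065, 0.08, -0.0189], 0, 0]
    - [[0.0065, 0.0823, -0.0189], 0, 0]
    - [[0.0065, 0.0823, -0.0189], 0, 0]
    - [[0.0065, 0.0823, -0.0189], 0, 0]

```text
clock: 32.65
position: [0.5437, 0.2544, 0.267]
tcp_rot: [-179.9, 1.1, 170.0]
ft_force: [-0.5, -0.7, 0.5]
grip_width: 0.003
```

Call:
arm_command:
  steps:
    - [[-0.0016, 0, 0.0047], 0, 0]
    - [[-0.0033, 0, 0.0095], 0, 0]
    - [[-0.0046, 0, 0.0132], 0, 0]
    - [[-0.0052, 0, 0.0151], 0, 0]
    - [[-0.0059, 0, 0.017], 0, 0]
    - [[-0.0066, 0, 0.0192], 0, 0]
    - [[-0.0066, 0, 0.0192], 0, 0]
    - [[-0.0066, 0, 0.0192], 0, 0]

```text
clock: 33.65
position: [0.5503, 0.2531, 0.2484]
tcp_rot: [-179.9, 1.1, 170.0]
ft_force: [-3.7, -2.3, 9.3]
grip_width: -0.002
```

```bash
python3 tipnow.py
```

```text
33.65 [0.55033368 0.25309268 0.24843582] [-179.85192212    1.06474558  169.99449573] f in face axes [ 0.13 -2.87  9.86] tip edge rel keys [[1.3, 82.0, -7.0], [1.7, 40.7, -7.0], [1.9, -0.6, -7.0]]
```

The bar key is home (9.9 N). I'll retract clear and take a last look.

Call:
arm_command:
  steps:
    - [[0.0033, 0, -0.0095], 0, 0]
    - [[0.0065, 0, -0.0189], 0, 0]
    - [[0.0065, 0, -0.04], 0, 0]
    - [[0.0065, 0, -0.08], 0, 0]
    - [[0.0065, 0, -0.12], 0, 0]
    - [[0.0065, 0, -0.16], 0, 0]
    - [[0.0065, 0, -0.18], 0, 0]
    - [[0.0065, 0, -0.18], 0, 0]
    - [[0.0065, 0, -0.18], 0, 0]
    - [[0.0065, 0, -0.18], 0, 0]

```text
clock: 34.9
position: [0.5404, 0.2552, 0.427]
tcp_rot: [-179.8, 1.0, 170.0]
ft_force: [-1.1, -0.0, 0.4]
grip_width: 0.0
```

```bash
python3 - <<'E'
from h import *
s=sense();print(s["clock"],s["position"],s["ft_force"],s["joint_velocities"].round(2))
w=read_camera("wrist")[80:300,160:480,::-1];t=read_camera("side")[140:300,160:400,::-1]
cv2.imwrite("pics/f.png",np.hstack([cv2.resize(w,(400,275)),cv2.resize(t,(400,275))]))
E
```

```text
34.9 [0.54043641 0.25520398 0.42702151] [-1.12144724 -0.00799134  0.36848497] [-0.02  0.1   0.32  0.23  0.04 -0.05]
```

View pics/f.png

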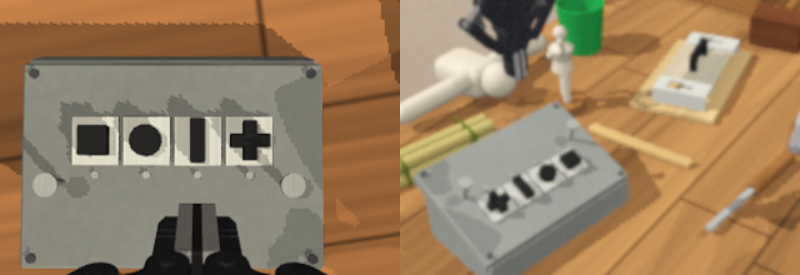

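```bash
python3 -c "
from station import *
print(close_job())"
```

```text
the job is handed in; nothing more can be done
None
```

I lifted the guard off its studs, laid it on the board, and pressed the round, square and bar keys in that order. The job is handed in; no verdict is reported. The clock stood at about 35 s of the allowed 72 s.

- **Guard:** I slid it 27 mm up-slope and lifted it along the face normal without forcing it. It lies flat and lengthwise on the board, with the handle about 6 mm from the board's centre.
- **Keys:** Wrist force rose above the 5 N home load on each press: 7.6 N on the round key, 12.5 N on the square and 9.9 N on the bar. In the last picture all four keys look up, but I could not see from it whether the pins had sunk, so their state rests on those forces. I never touched the cross key.
- **Figurine and arm:** The figurine still stands where it was. The arm ended well clear, about 0.17 m above the panel.

Two things did not go smoothly:
- **Wrist limit:** Joint 6 reached its +180° limit on the first approach and tilted the tool about 6°. I unwound it a full turn and brought the tilt back to about 1° before gripping.
- **Placing:** The guard did not level itself in the grip. It touched by one foot edge at about 9° with 27 N on the wrist, so I eased off, opened the fingers, and it settled flat.

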